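# Clip the amber filter into the viewing stage

## Robot

A 7-joint arm with a two-finger parallel gripper is mounted at the origin on a cart in front of the work surface, level with it; the furniture and walls round the work are solid. World frame = base frame: x ahead of the robot, y to its left, z up, the work surface at z = 0. Lengths are in m, angles in rad, forces in N, time in s.
With the tool pointing down it reaches from about 0.425 to 0.925 m from the base axis. Payload 6.8 kg.
Tool frame: the origin (TCP) lies midway between the tips of the shut fingers; the grasp point (between the pads) lies 19 mm behind it; z points along the fingers, y is the direction in which the jaws open and shut (so a half turn about z gives the same grasp; the last joint's range is limited). The gripper opens to 85 mm and grips with 20 to 120 N. Pads are 22 mm wide; open, the fingers measure 114 mm over their backs; the gripper's body (76 mm by 85 mm) begins 54 mm behind the grasp point. The pads swing forward as they close: fully open they stand 13 mm farther back than shut.
Start: joints at [-1.304, 0.477, 0.022, 1.555, -0.011, 1.109, -0.083], TCP at [0.247, 0.628, 0.231] pointing down, gripper open.
Joint ranges: [-2.96, 2.96], [-0.34, 2.1], [-1.41, 1.46], [0.24, 2.44], [-1.37, 4.51], [0.17, 1.92], [-2.96, 2.96]. Speed limits (rad/s): [2.39, 2.39, 3.14, 3.14, 3.14, 3.14, 3.14].

## Interface

Orientations are given as a unit quaternion [w, x, y, z].
In Python, from station import status, eyes, workorder gives the robot as it stands. The module is installed in compiled form; this text tells all that it offers.
- The arm moves only by the shell command python3 -m jog 'ROWS' [FORCE]. ROWS is text: rows parted by semicolons, each of 7 numbers parted by spaces: the shift along the tool's x, y, z in m, then the turn, a rotation vector about the tool's x, y, z in degrees, then the finger opening in m, from 0 to 0.0854. In form: dx dy dz rx ry rz jaw; .... A call has 1 to 5 rows; each row is the pose to reach, as a shift and turn from the pose commanded when the call began, along the tool's axes at that moment; what a row does not reach only later rows make up. A row lasts 1/10 s, in which the tool goes at most 50 mm and 8.59 degrees, less where a joint would pass 70% of its speed; a pose out of reach is approached as far as the arm can. A call with a gripper value outside its range is refused whole. The fingers move at their own pace and stop on an object; FORCE is the grip in N (left out, the last holds). Time passes only in rows, so rows that repeat a pose let the fingers close. It gives the time, the measured TCP pose, the force and the opening at its end, in the units of the state.
- status.get_obs(): the state, without advancing time (a new reading comes with each control period).
- eyes.read_camera(name): name is "scene" or "top"; returns a dict with "image" (420x560x3 uint8, red, green, blue), "intrinsics" (3x3 intrinsics, pixels), "position" and "orientation" of the camera in the world. Camera axes: x right, y up, looking along -z (the intrinsics and any distortion apply to the point x, -y, -z); pixel columns grow to the right and rows downward; lengths in m; the calibration is good to about 2 mm. A picture is of the moment at which its call begins. There is no depth.
- workorder.hand_in(): hands the job in, once; it reports no verdict.
The state is a dict: "t": time; "q": joint angles; "joint_vel": joint speeds; "joint_torque": joint torques, N m; "eef_pos": TCP position; "tool_rot": TCP orientation; "contact_force": force on the tool from outside, world axes, zero at the start; "torque": the same for the moment, N m; "gripper_width": opening from 0.0 (shut) to 1.0 (fully open).
Only numpy, scipy, OpenCV 4.12 (cv2) and the standard library are available. Lean on these libraries where they do the work, as an engineer would, in place of code of your own. Each camera call takes 0.05 s, during which the arm holds its last target.

## Task

Load the amber filter into the blue viewing stage: with its thick leading bar first, lay it flat on the stage's bed in front of the two sprung clips, then slide it along the channel so that the clips ride up over the bar and snap down behind it, with the filter home against the end stop. Let go of it there.

Things in the scene. Friction and masses are not known exactly. Their poses are not given: they have to be found in the camera images.
- filter_amber: Amber window in a black frame 120 (x) x 60 (y) x 5 mm, 0.1 to 0.16 kg; green and clear ones nearby. Origin: centre of underside, z up. Leading bar at the front end, x = 36 to 60 mm, full width, 12 mm high. Grip fin at the rear, centre x = -44, y = 0: 28 mm along x, 12 mm thick in y, top 42 mm over the underside. Pinch it across y, fingertips 14 to 20 mm over the underside to clear the fences.
- stage: Blue, fixed; bed 18 mm over the bench, x = -150 to 90 mm, 116 wide. Origin: on the bench, below the filter's origin when home. Filter goes in along +x, x axes parallel. Fences 10 mm high, 70 apart from x = -25 to 60, flaring to 100 apart at x = -70; bed open before that. End stop (10 high) at x = 60 meets the filter's front end. A filter laid with its origin at x = -100 is clear of the clips.
- clip_left (a joint): Sprung steel clip at the stage's y = +22 mm, 10 mm wide. Nose presses down at x = 28 mm; upturned tail reaches back to x = -15, its underside 17 mm over the bed; all below 35 mm over the bed. Hinge in rad, grows as the nose rises: 0 in an empty channel, about 0.2 riding on the bar, about 0.06 snapped down behind it on the frame. Pushing under both takes 3 to 10 N if not pressed on the bed.
- clip_right (a joint): The same clip at the stage's y = -22 mm, same joint values.

How it is judged:
By the outcome, as a careful person would: the job done as asked, in the order asked, and still so for the second after the job is handed in, with the robot touching nothing.
It also fails if it takes over 42 s, if anything falls off the work surface, if the arm or the gripper's body presses on something with over 40 N, if the wrist force passes 120 N, or if a joint passes its speed limit or range.

## Working session

There is one attempt and no reset: what is moved stays moved. The work goes in short steps, Python scripts to look and compute and a shell command to move; the robot and the scene stay as the last step left them, time stands still between calls to the robot, and variables do not carry over. Pictures are saved under pics/ and viewed, and the job is handed in when it is done.

```bash
mkdir -p pics
python3 - <<'E'
from station import status, eyes
import cv2,json
o=status.get_obs(); print(o)
for n in("scene","top"):
    c=eyes.read_camera(n); cv2.imwrite(f"pics/{n}0.png",c["image"][:,:,::-1]); print({k:v for k,v in c.items() if k!="image"})
E
```

```text
{'t': 0.0, 'q': array([-1.3041341 ,  0.47776761,  0.02234901,  1.55647986, -0.01146466,
        1.10934201, -0.08310152]), 'joint_vel': array([-0.00186709,  0.00120572, -0.00084936,  0.00066056,  0.00090359,
       -0.00144918, -0.00143574]), 'joint_torque': array([-1.09942728e-03, -5.96447647e+01,  1.60754833e+00, -2.81193978e+01,
        1.24240288e-02,  9.39383288e-03,  2.11324232e-05]), 'eef_pos': array([0.24688925, 0.62756322, 0.23033573]), 'tool_rot': array([-8.75727447e-05,  1.86272994e-01,  9.82497582e-01, -9.30175709e-04]), 'contact_force': array([ 0.41260292, -0.4836458 , -0.42269161]), 'torque': array([-0.01279114,  0.00467038,  0.03456115]), 'gripper_width': 0.9952597709501722}
{'intrinsics': array([[515.37541866,   0.        , 280.34754615],
       [  0.        , 515.37541866, 209.90603743],
       [  0.        ,   0.        ,   1.        ]]), 'position': array([ 0.12705195, -0.30588072,  0.72837858]), 'orientation': array([ 0.84291922,  0.36127099, -0.1542109 , -0.3676812 ])}
{'intrinsics': array([[459.01143562,   0.        , 277.45368735],
       [  0.        , 459.01143562, 209.01569685],
       [  0.        ,   0.        ,   1.        ]]), 'position': array([0.5315097 , 0.15453295, 0.88426711]), 'orientation': array([-0.70222652, -0.04670052,  0.02610178,  0.70994062])}
```

View pics/scene0.png

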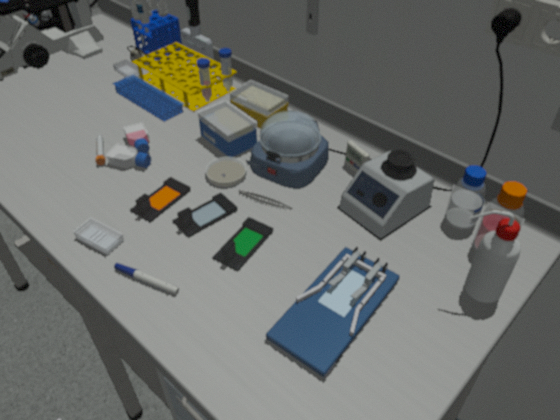

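View pics/top0.png

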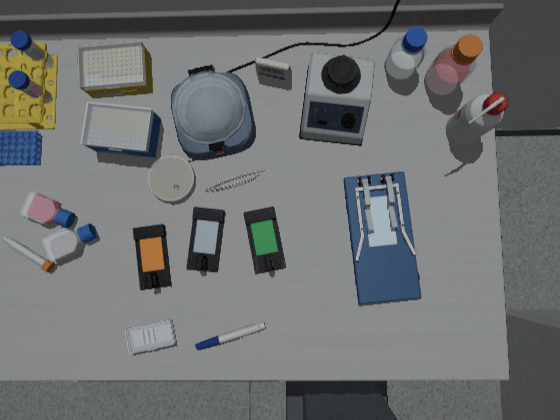

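```bash
cat > h.py <<'E'
import numpy as np,cv2
from scipy.spatial.transform import Rotation as R
from station import status,eyes,workorder
def cam(n):
    c=eyes.read_camera(n); w,x,y,z=c["orientation"]; c["R"]=R.from_quat([x,y,z,w]).as_matrix(); return c
def ray(c,uv,z):
    K=c["intrinsics"]; uv=np.atleast_2d(np.asarray(uv,float))
    d=np.c_[(uv[:,0]-K[0,2])/K[0,0],-(uv[:,1]-K[1,2])/K[1,1],-np.ones(len(uv))]@c["R"].T
    p=c["position"]; return p+d*((z-p[2])/d[:,2])[:,None]
def proj(c,P):
    K=c["intrinsics"]; q=(np.atleast_2d(P)-c["position"])@c["R"]
    return np.c_[K[0,2]+K[0,0]*q[:,0]/-q[:,2],K[1,2]+K[1,1]*-q[:,1]/-q[:,2]]
def save(c,name,box=None,s=1):
    im=c["image"][:,:,::-1]
    if box: x0,y0,x1,y1=box; im=im[y0:y1,x0:x1]
    cv2.imwrite("pics/"+name,cv2.resize(np.ascontiguousarray(im),None,fx=s,fy=s,interpolation=cv2.INTER_CUBIC))
E
python3 - <<'E'
from h import *
c=cam("top"); np.save("/tmp/top.npy",c["image"])
a=c["image"][:,:,::-1]
l=cv2.resize(np.ascontiguousarray(a[210:310,110:190]),None,fx=5,fy=5,interpolation=cv2.INTER_CUBIC)
r=cv2.resize(np.ascontiguousarray(a[165:310,335:430]),None,fx=4,fy=4,interpolation=cv2.INTER_CUBIC)
H=580;o=np.zeros((H,790,3),np.uint8);o[:500,:400]=l;o[:580,405:785]=r;cv2.imwrite("pics/crop0.png",o)
hsv=cv2.cvtColor(c["image"],cv2.COLOR_RGB2HSV)
# filter frame: dark or orange
dark=((hsv[...,2]<75)|((hsv[...,0]<18)&(hsv[...,1]>180))).astype(np.uint8); m=np.zeros_like(dark); m[215:300,120:185]=dark[215:300,120:185]
blue=((hsv[...,0]>98)&(hsv[...,0]<118)&(hsv[...,1]>120)).astype(np.uint8); b=np.zeros_like(blue); b[160:315,335:430]=blue[160:315,335:430]
for n,mm,z in(("filt",m,.005),("stage",b,.018)):
    cn=max(cv2.findContours(mm,0,2)[0],key=cv2.contourArea); rc=cv2.minAreaRect(cn); bx=cv2.boxPoints(rc); print(n,rc)
    P=ray(c,bx,z); print(P.round(4).tolist(),np.linalg.norm(np.diff(P,axis=0),axis=1),P.mean(0))
E
```

```text
filt ((152.72308349609375, 259.2846374511719), (67.97103118896484, 32.62113571166992), 82.87498474121094)
[[0.5899, 0.4613, 0.005], [0.597, 0.3982, 0.005], [0.4681, 0.38, 0.005], [0.461, 0.442, 0.005]] [0.06345226 0.13020884 0.06246114] [0.52900841 0.42039064 0.005     ]
stage ((384.7674255371094, 263.3312072753906), (74.90628051757812, 62.271480560302734), 83.0887680053711)
[[0.5801, 0.0445, 0.018], [0.5928, -0.0713, 0.018], [0.4552, -0.0825, 0.018], [0.4423, 0.0314, 0.018]] [0.11655016 0.13806937 0.11459457] [ 0.51761809 -0.01947143  0.018     ]
```

View pics/crop0.png

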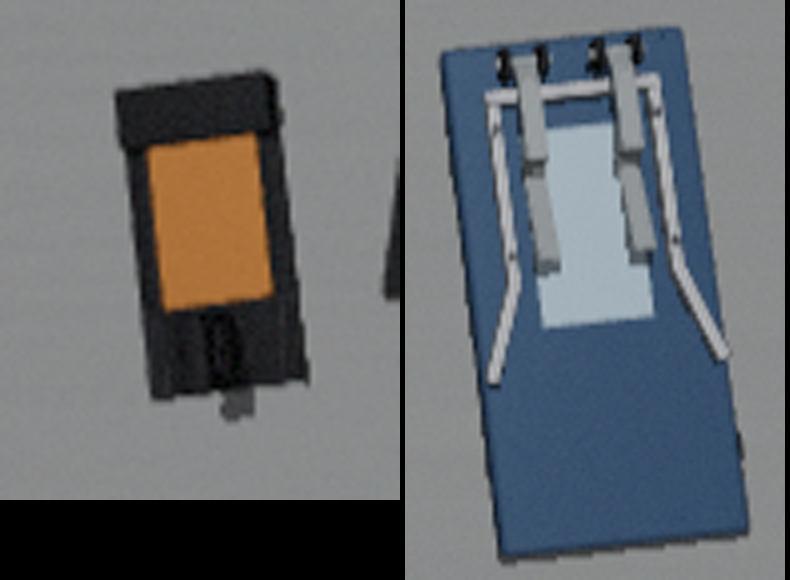

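Run:
```python
from h import *
c=cam("top")
S=np.array([[442,50],[682,28],[748,530],[503,556]])-[405,0]; S=(S+.5)/4-.5+[335,165]
P=ray(c,S,.018)[:,:2]; print("stage",P.round(4).tolist(),np.linalg.norm(P-np.roll(P,-1,0),axis=1))
f=(P[0]+P[1])/2;b=(P[2]+P[3])/2;ax=(f-b);print("len",np.linalg.norm(ax));ax/=np.linalg.norm(ax);ay=np.array([-ax[1],ax[0]]);cen=P.mean(0)
O=cen+.03*ax; print("yaw",np.degrees(np.arctan2(ax[1],ax[0])),"side yaws",[np.degrees(np.arctan2(*(v[::-1]))) for v in (P[0]-P[3],P[1]-P[2],)],np.degrees(np.arctan2(*((P[0]-P[1])[::-1])))-90,"O",O)
np.save("/tmp/st.npy",np.r_[O,ax])
# window of stage, end stop inner, fences check
def loc(pts,z):
    q=(np.array(pts,float)-[405,0]+.5)/4-.5+[335,165]; d=ray(c,q,z)[:,:2]-O; return np.c_[d@ax,d@ay].round(4)
print("stop/fence top corners",loc([[486,93],[658,76],[517,262],[675,262],[492,382],[726,356]],.028))
print("clip tails",loc([[537,272],[560,268],[632,262],[655,256]],.042))
F=np.array([[115,91],[270,70],[307,382],[152,400]],float);F=(F+.5)/5-.5+[110,210]
Q=np.r_[ray(c,F[:2],.012),ray(c,F[2:],.005)][:,:2]; print("filt",Q.round(4).tolist(),np.linalg.norm(Q-np.roll(Q,-1,0),axis=1))
# amber window
hsv=cv2.cvtColor(c["image"],cv2.COLOR_RGB2HSV); m=((hsv[...,0]<20)&(hsv[...,1]>150)).astype(np.uint8); m[:,:120]=0;m[:,190:]=0;m[:220]=0;m[300:]=0
rc=cv2.minAreaRect(max(cv2.findContours(m,0,2)[0],key=cv2.contourArea));W=ray(c,cv2.boxPoints(rc),.005)[:,:2];print("win",rc,W.round(4).tolist())
f=(Q[0]+Q[1])/2;b=(Q[2]+Q[3])/2;a=(f-b)/np.linalg.norm(f-b);print("yawF",np.degrees(np.arctan2(a[1],a[0])),"len",np.linalg.norm(f-b),"O",Q.mean(0),"win yaw edges",[np.degrees(np.arctan2(*(W[i]-W[i-1])[::-1])) for i in range(4)])
n=np.array([-a[1],a[0]]);fb=Q.mean(0)-.044*a
print("fin",fb)
for z in(.005,.042):print(z,(((proj(c,[[*(fb+s*.014*a+t*.006*n),z] for s in(1,-1) for t in(1,-1)])-[110,210]+.5)*5-.5).round(0)).tolist())
```

```text
stage [[0.6807, 0.0523], [0.6896, -0.0614], [0.4546, -0.0828], [0.4435, 0.03]] [0.11406054 0.23599469 0.11330366 0.23823315]
len 0.23711362646632686
yaw 5.294029363676117 side yaws [np.float64(5.383886133896959), np.float64(5.203320279515638)] 4.484659132301218 O [ 0.59695079 -0.01269532]
stop/fence top corners [[ 0.0653  0.0403]
 [ 0.0648 -0.0403]
 [-0.0149  0.0355]
 [-0.0225 -0.0369]
 [-0.0688  0.0536]
 [-0.0678 -0.0545]]
clip tails [[-0.021   0.0292]
 [-0.0202  0.0186]
 [-0.0209 -0.0142]
 [-0.0193 -0.0249]]
filt [[0.589, 0.4583], [0.5964, 0.3984], [0.4775, 0.3842], [0.4712, 0.4437]] [0.0603462  0.1197416  0.05984813 0.11874277]
win ((151.458251953125, 253.76295471191406), (33.785221099853516, 22.43201446533203), 84.0938491821289) [[0.5694, 0.4486], [0.5734, 0.4053], [0.509, 0.3975], [0.505, 0.4405]]
yawF 6.932945667002186 len 0.11924191934467898 O [0.53354546 0.42115632] win yaw edges [np.float64(7.200889850722864), np.float64(-84.74245430521697), np.float64(-173.09655723751453), np.float64(95.337112931696)]
fin [0.48986719 0.41584518]
0.005 [[206.0, 315.0], [237.0, 311.0], [214.0, 389.0], [245.0, 385.0]]
0.042 [[175.0, 319.0], [208.0, 315.0], [183.0, 396.0], [215.0, 391.0]]
```

Run:
```python
from h import *
c=cam("scene"); im=np.ascontiguousarray(c["image"][:,:,::-1]); im=cv2.resize(im,None,fx=3,fy=3,interpolation=cv2.INTER_CUBIC)
def draw(O,yaw,pts,col):
    a=np.radians(yaw);r=np.array([[np.cos(a),-np.sin(a)],[np.sin(a),np.cos(a)]])
    P=[[*(np.array(O)+r@p[:2]),p[2]] for p in np.array(pts)]
    cv2.polylines(im,[((proj(c,P)+.5)*3-.5).round().astype(int)],True,col,1)
O=(.597,-.0127)
draw(O,5.2,[[-.15,-.058,.018],[.09,-.058,.018],[.09,.058,.018],[-.15,.058,.018]],(0,255,0))
draw(O,5.2,[[-.015,-.017,.035],[-.015,-.027,.035],[.06,-.027,.035],[.06,-.017,.035]],(0,0,255))
F=(.5335,.4212)
draw(F,6.9,[[-.06,-.03,.0],[.06,-.03,.0],[.06,.03,.0],[-.06,.03,.0]],(0,255,0))
draw(F,6.9,[[-.058,-.006,.042],[-.03,-.006,.042],[-.03,.006,.042],[-.058,.006,.042]],(0,0,255))
o=np.zeros((510,790,3),np.uint8); o[:180,:390]=im[510:690,330:720];o[:510,392:]=im[690:1200,790:1188][:510]
cv2.imwrite("pics/ov.png",o)
```

```text
(no output)
```

View pics/ov.png

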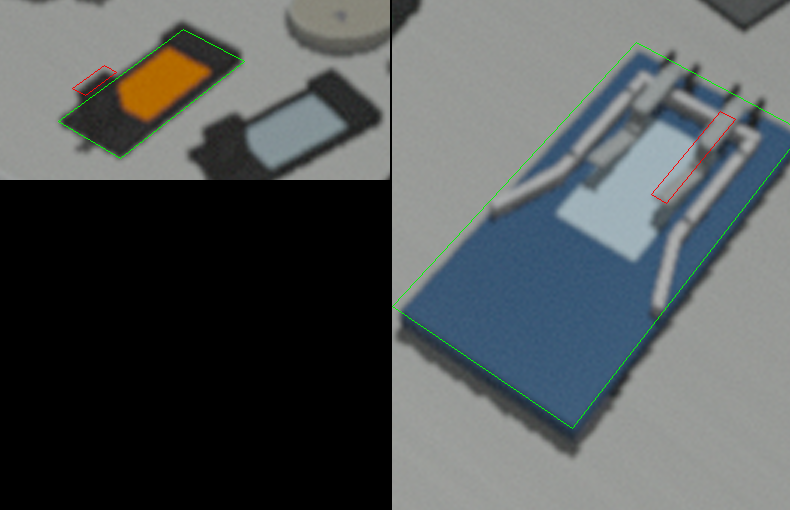

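```bash
cat >> h.py <<'E'
def to(x,y,z,yawy):
    """print shift/turn from measured pose to TCP x,y,z, tool down, tool y at world angle yawy deg"""
    o=status.get_obs(); w,a,b,cc=o["tool_rot"]; T=R.from_quat([a,b,cc,w])
    t=np.radians(yawy); Y=np.array([np.cos(t),np.sin(t),0]); Z=np.array([0,0,-1.]); G=R.from_matrix(np.c_[np.cross(Y,Z),Y,Z])
    print("t",round(o["t"],2),"pos",o["eef_pos"].round(4),"F",o["contact_force"].round(1),"w",round(o["gripper_width"]*.0854,4))
    print("shift",T.inv().apply(np.array([x,y,z])-o["eef_pos"]).round(4),"turn",np.degrees((T.inv()*G).as_rotvec()).round(2))
E
python3 -c "
from h import *
to(.490,.416,.12,96.9)"
```

```text
t 0.25 pos [0.247  0.6279 0.2308] F [-0.  -0.1 -1.2] w 0.0852
shift [-0.3037 -0.1082  0.1109] turn [-5.000e-02 -1.000e-02 -2.837e+01]
```

```bash
python3 -m jog '-0.05 -0.018 0.015 0 0 -6 0.05; -0.1 -0.036 0.03 0 0 -12 0.05; -0.15 -0.054 0.045 0 0 -18 0.05; -0.2 -0.072 0.06 0 0 -24 0.05; -0.25 -0.09 0.08 0 0 -28.4 0.05' 60
python3 -c "
from h import *
to(.490,.416,.10,96.9)"
```

```text
t: 0.75
eef_pos: [0.4288, 0.4688, 0.1604]
tool_rot: [0.0, -0.062, 0.998, 0.0]
contact_force: [0.5, 1.4, 0.5]
gripper_width: 0.585
t 0.75 pos [0.4288 0.4688 0.1604] F [0.5 1.4 0.5] w 0.05
shift [-0.0541 -0.06    0.0604] turn [0.04 0.05 0.25]
```

```bash
python3 -m jog '0 0 0 0 0 0 0.05; 0 0 0 0 0 0 0.05'
python3 -c "
from h import *
to(.490,.416,.10,96.9)"
```

```text
t: 0.95
eef_pos: [0.4285, 0.4684, 0.1598]
tool_rot: [-0.0, -0.058, 0.998, -0.001]
contact_force: [-0.7, 0.1, 1.0]
gripper_width: 0.585
t 0.95 pos [0.4285 0.4684 0.1598] F [-0.7  0.1  1. ] w 0.05
shift [-0.055  -0.0591  0.0599] turn [-0.06 -0.04 -0.22]
```

```bash
python3 -m jog '-0.028 -0.03 0.03 0 0 0 0.05; -0.055 -0.059 0.06 0 0 0 0.05; -0.055 -0.059 0.06 0 0 0 0.05; -0.055 -0.059 0.06 0 0 0 0.05; -0.055 -0.059 0.06 0 0 0 0.05'
python3 - <<'E'
from h import *
to(.490,.416,.016,96.9)
c=cam("scene"); save(c,"s1.png",(80,130,300,290),3.5)
E
```

```text
t: 1.45
eef_pos: [0.4875, 0.4208, 0.1012]
tool_rot: [0.0, -0.062, 0.998, 0.001]
contact_force: [0.1, -0.4, 0.1]
gripper_width: 0.582
t 1.45 pos [0.4875 0.4208 0.1012] F [ 0.1 -0.4  0.1] w 0.0497
shift [-0.0019 -0.0052  0.0852] turn [0.12 0.01 0.19]
```

View pics/s1.png

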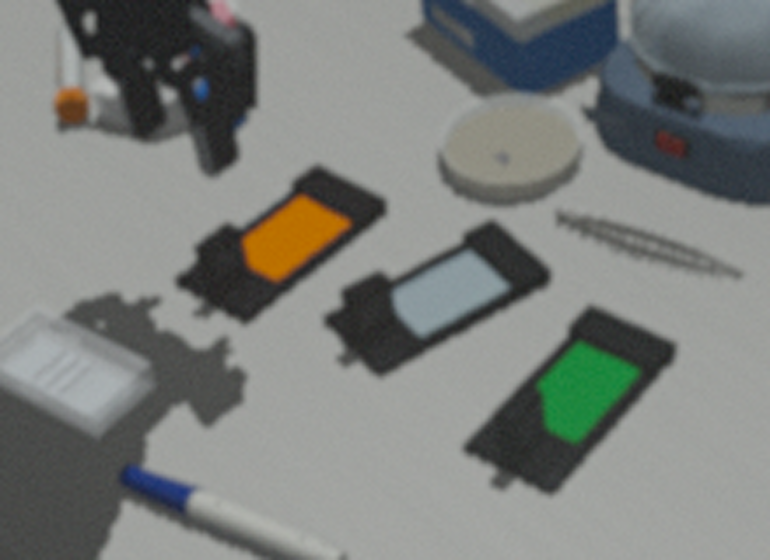

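```bash
python3 -m jog '-0.002 -0.005 0.02 0 0 0 0.05; -0.002 -0.005 0.04 0 0 0 0.05; -0.002 -0.005 0.06 0 0 0 0.05; -0.002 -0.005 0.075 0 0 0 0.05; -0.002 -0.005 0.075 0 0 0 0.05'
python3 - <<'E'
from h import *
to(.490,.416,.016,96.9)
c=cam("scene"); save(c,"s2.png",(80,130,300,290),3.5)
E
```

```text
t: 2.0
eef_pos: [0.4896, 0.4138, 0.0239]
tool_rot: [-0.001, -0.061, 0.998, -0.001]
contact_force: [-0.7, -0.4, -0.1]
gripper_width: 0.586
t 2.0 pos [0.4896 0.4138 0.0239] F [-0.7 -0.4 -0.1] w 0.05
shift [-0.0007  0.0021  0.0079] turn [-0.07 -0.15  0.14]
```

View pics/s2.png

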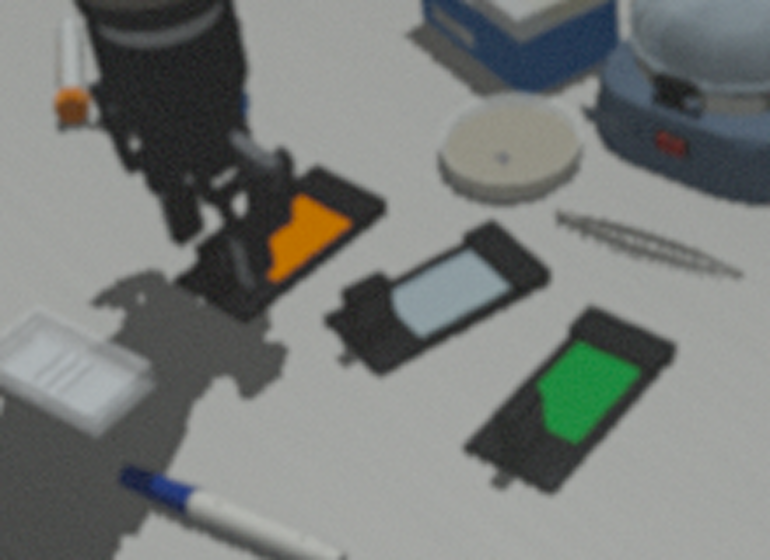

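```bash
python3 -m jog '0 0 0.007 0 0 0 0.05; 0 0 0.007 0 0 0 0.03; 0 0 0.007 0 0 0 0.02; 0 0 0.007 0 0 0 0.0; 0 0 0.007 0 0 0 0.0' 50
python3 -m jog '0 0 0 0 0 0 0; 0 0 0 0 0 0 0; 0 0 0 0 0 0 0; 0 0 0 0 0 0 0'
python3 - <<'E'
from h import *
to(.490,.416,.016,96.9)
c=cam("scene"); save(c,"s3.png",(80,130,300,290),3.5)
E
```

```text
t: 2.55
eef_pos: [0.4919, 0.4141, 0.0192]
tool_rot: [0.001, -0.06, 0.998, 0.001]
contact_force: [-0.1, 0.1, 2.3]
gripper_width: 0.126
t: 2.95
eef_pos: [0.492, 0.414, 0.0192]
tool_rot: [0.001, -0.06, 0.998, 0.001]
contact_force: [-0.6, 1.3, 5.6]
gripper_width: 0.132
t 2.95 pos [0.492  0.414  0.0192] F [-0.6  1.3  5.6] w 0.0112
shift [0.0017 0.0022 0.0032] turn [0.06 0.06 0.02]
```

View pics/s3.png

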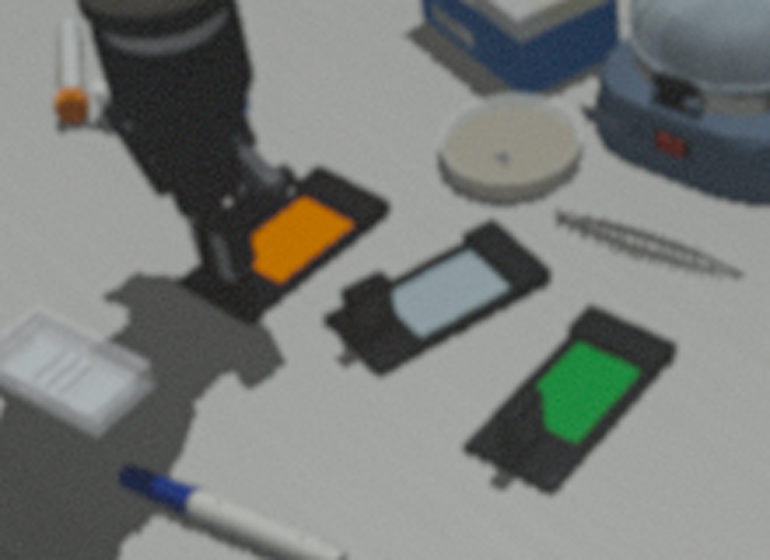

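```bash
python3 -m jog '0 0 -0.03 0 0 0 0; 0 0 -0.06 0 0 0 0; 0 0 -0.09 0 0 0 0; 0 0 -0.1 0 0 0 0; 0 0 -0.1 0 0 0 0'
python3 - <<'E'
from h import *
to(.4546,-.0257,.12,95.2)
c=cam("scene"); save(c,"s4.png",(80,90,300,250),3.5)
E
```

```text
t: 3.5
eef_pos: [0.4921, 0.4137, 0.1195]
tool_rot: [0.001, -0.06, 0.998, 0.001]
contact_force: [-0.4, -0.5, -1.6]
gripper_width: 0.128
t 3.5 pos [0.4921 0.4137 0.1195] F [-0.4 -0.5 -1.6] w 0.011
shift [ 0.0901 -0.4317 -0.0012] turn [0.07 0.1  1.71]
```

View pics/s4.png

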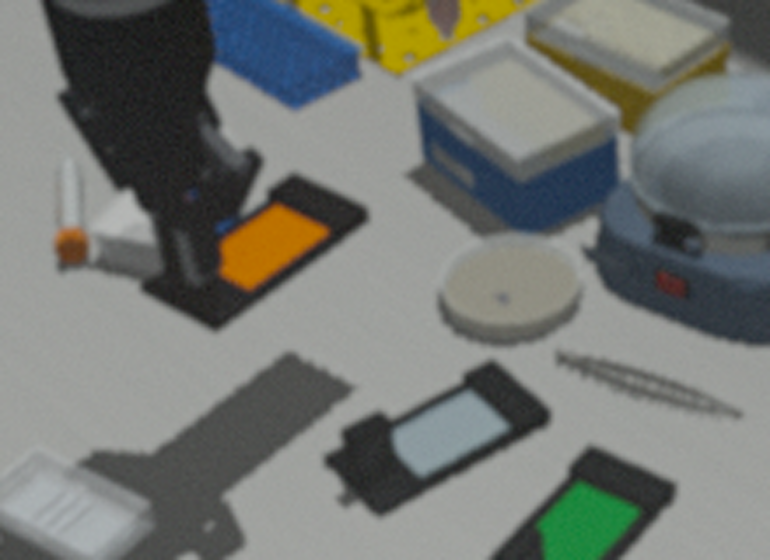

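```bash
python3 -m jog '0.008 -0.035 0 0 0 0 0; 0.016 -0.075 0 0 0 0 0; 0.025 -0.12 0 0 0 0 0; 0.034 -0.165 0 0 0 0 0; 0.043 -0.205 0 0 0 1.7 0'
python3 - <<'E'
from h import *
to(.4546,-.0257,.12,95.2)
E
```

```text
t: 4.05
eef_pos: [0.4718, 0.2015, 0.1163]
tool_rot: [-0.002, -0.045, 0.999, -0.001]
contact_force: [1.2, -0.5, -0.9]
gripper_width: 0.129
t 4.05 pos [0.4718 0.2015 0.1163] F [ 1.2 -0.5 -0.9] w 0.011
shift [ 0.0376 -0.2247 -0.0031] turn [-0.12 -0.21 -0.04]
```

```bash
python3 -m jog '0.007 -0.04 -0.003 0 0 0 0; 0.014 -0.085 -0.003 0 0 0 0; 0.022 -0.13 -0.003 0 0 0 0; 0.03 -0.175 -0.003 0 0 0 0; 0.038 -0.215 -0.003 0 0 0 0'
python3 -m jog '0 0 0 0 0 0 0; 0 0 0 0 0 0 0'
python3 - <<'E'
from h import *
to(.4546,-.0257,.12,95.2)
for n in("scene","top"): save(cam(n),n+"5.png",(220,150,450,400) if n=="scene" else (320,140,450,330),2.3 if n=="scene" else 3)
E
```

```text
t: 4.55
eef_pos: [0.4533, -0.0153, 0.1197]
tool_rot: [-0.002, -0.045, 0.999, -0.0]
contact_force: [0.4, -1.4, -1.1]
gripper_width: 0.126
t: 4.75
eef_pos: [0.4539, -0.0138, 0.12]
tool_rot: [-0.002, -0.044, 0.999, -0.0]
contact_force: [0.6, 0.4, -2.1]
gripper_width: 0.13
t 4.75 pos [ 0.4539 -0.0138  0.12  ] F [ 0.6  0.4 -2.1] w 0.0111
shift [ 0.0004 -0.0119  0.    ] turn [-0.01 -0.17 -0.13]
```

View pics/scene5.png

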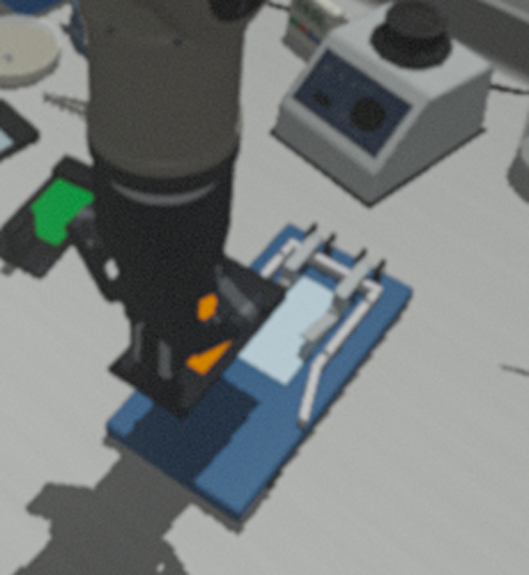

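View pics/top5.png

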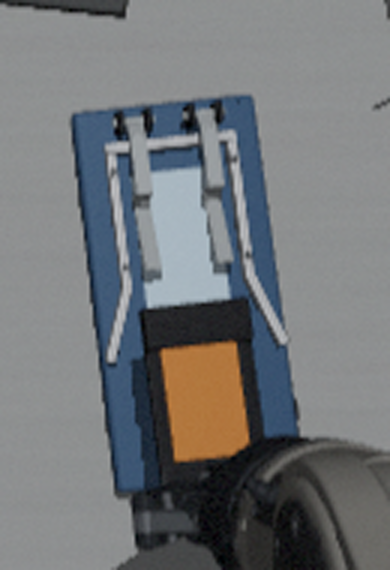

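Run:
```python
from h import *
c=cam("top"); o=status.get_obs()
hsv=cv2.cvtColor(c["image"],cv2.COLOR_RGB2HSV)
q=(np.array([[143,311],[249,299]],float)+.5)/3-.5+[320,140]
P=ray(c,q,.113)[:,:2]; S=np.load("/tmp/st.npy"); O=S[:2];ax=S[2:];ay=np.array([-ax[1],ax[0]])
m=(P-O);print(np.c_[m@ax,m@ay],np.linalg.norm(P[0]-P[1]),"yaw",np.degrees(np.arctan2(*(P[0]-P[1])[::-1]))-90)
t=o["eef_pos"][:2]-O; print("tcp in stage",t@ax,t@ay, "tool x",R.from_quat(np.r_[o["tool_rot"][1:],o["tool_rot"][0]]).as_matrix().round(4)[:,:2].tolist())
```

```text
[[-0.04107622  0.04395966]
 [-0.04047539 -0.0150585 ]] 0.059021219239773666 yaw 5.877300970593879
tcp in stage -0.14122677863425181 0.014369160117879792 tool x [[-0.9956, -0.0934], [-0.0934, 0.9956], [0.0013, 0.0004]]
```

```bash
python3 -m jog '0 -0.0145 0 0 0 0 0; 0 -0.0145 0.02 0 0 0 0; 0 -0.0145 0.04 0 0 0 0; 0 -0.0145 0.06 0 0 0 0; 0 -0.0145 0.074 0 0 0 0'
python3 -m jog '0 0 0 0 0 0 0; 0 0 0 0 0 0 0'
python3 - <<'E'
from h import *
to(.4546,-.0257,.0385,95.2)
for n in("scene","top"): save(cam(n),n+"6.png",(220,150,450,400) if n=="scene" else (320,140,450,330),2.3 if n=="scene" else 3)
E
```

```text
t: 5.4
eef_pos: [0.4562, -0.0256, 0.046]
tool_rot: [-0.001, -0.047, 0.999, 0.0]
contact_force: [-0.1, -0.3, -1.0]
gripper_width: 0.131
t: 5.6
eef_pos: [0.4567, -0.0263, 0.0473]
tool_rot: [-0.0, -0.047, 0.999, 0.0]
contact_force: [0.2, 1.2, -1.1]
gripper_width: 0.13
t 5.6 pos [ 0.4567 -0.0263  0.0473] F [ 0.2  1.2 -1.1] w 0.0111
shift [0.002  0.0008 0.0088] turn [ 0.02 -0.04  0.13]
```

View pics/top6.png

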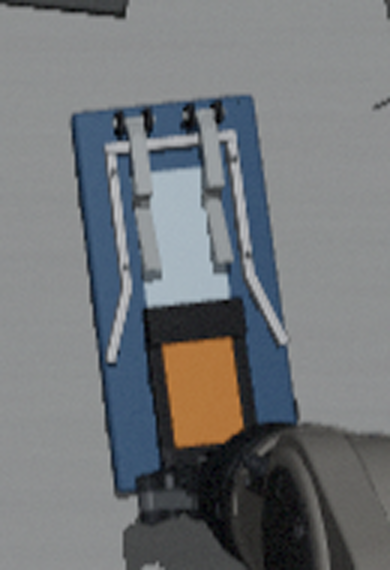

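View pics/scene6.png

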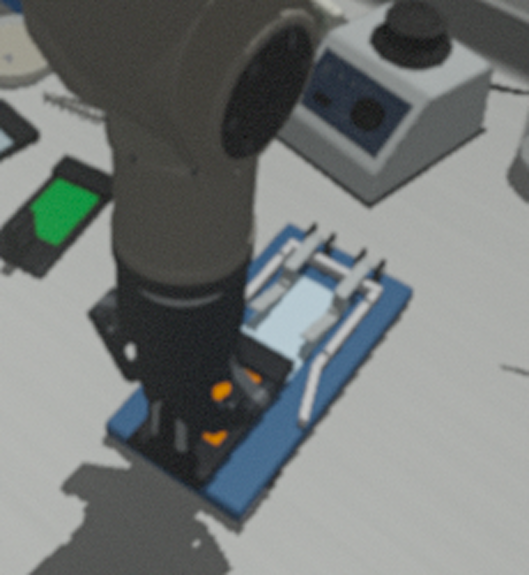

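```bash
python3 -m jog '0.001 0 0.004 0 0 0 0; 0.002 0 0.007 0 0 0 0; 0.002 0 0.008 0 0 0 0; 0.002 0 0.009 0 0 0 0; 0.002 0 0.009 0 0 0 0'
python3 -m jog '0 0 0 0 0 0 0; 0 0 0 0 0 0 0'
```

```text
t: 6.2
eef_pos: [0.4546, -0.0275, 0.0383]
tool_rot: [-0.0, -0.046, 0.999, 0.0]
contact_force: [0.0, -0.2, -0.8]
gripper_width: 0.131
t: 6.4
eef_pos: [0.4547, -0.0275, 0.0385]
tool_rot: [0.0, -0.046, 0.999, 0.0]
contact_force: [0.1, 0.1, -1.1]
gripper_width: 0.132
```

```bash
python3 -m jog '0 0 0.0005 0 0 0 0; 0 0 0.001 0 0 0 0; 0 0 0.0015 0 0 0 0; 0 0 0.0015 0 0 0 0'
```

```text
t: 6.8
eef_pos: [0.4546, -0.0275, 0.0371]
tool_rot: [-0.0, -0.046, 0.999, 0.0]
contact_force: [-1.7, -0.3, 2.3]
gripper_width: 0.127
```

```bash
python3 -m jog '0 0 0.0005 0 0 0 0; 0 0 0.001 0 0 0 0;  0 0 0.001 0 0 0 0'
python3 - <<'E'
from h import *
c=cam("top"); save(c,"top7.png",(320,140,450,330),3)
S=np.load("/tmp/st.npy"); O=S[:2];ax=S[2:];ay=np.array([-ax[1],ax[0]]);t=status.get_obs()["eef_pos"][:2]-O;print(t@ax,t@ay)
E
```

```text
t: 7.1
eef_pos: [0.4546, -0.0275, 0.037]
tool_rot: [0.0, -0.045, 0.999, 0.0]
contact_force: [-6.0, 0.4, 19.3]
gripper_width: 0.132
-0.14306403855064145 -0.0015999686416187104
```

View pics/top7.png

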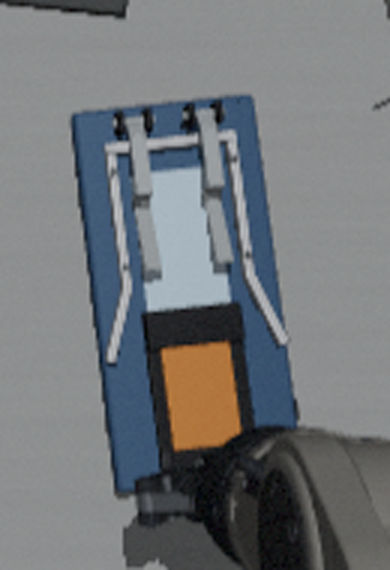

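```bash
python3 -m jog '0 0 -0.0009 0 0 0 0; -0.008 0.0005 -0.0009 0 0 0 0; -0.018 0.001 -0.0009 0 0 0 0;  -0.028 0.0015 -0.0009 0 0 0 0; -0.036 0.0015 -0.0009 0 0 0 0'
python3 -m jog '0 0 0 0 0 0 0'
python3 - <<'E'
from h import *
c=cam("top"); save(c,"top8.png",(320,140,450,330),3)
S=np.load("/tmp/st.npy"); O=S[:2];ax=S[2:];ay=np.array([-ax[1],ax[0]]);t=status.get_obs()["eef_pos"][:2]-O;print(t@ax,t@ay)
E
```

```text
t: 7.65
eef_pos: [0.4855, -0.0237, 0.0365]
tool_rot: [-0.004, -0.045, 0.999, -0.0]
contact_force: [1.3, -0.4, -0.4]
gripper_width: 0.13
t: 7.75
eef_pos: [0.4909, -0.0227, 0.0368]
tool_rot: [0.0, -0.046, 0.999, -0.0]
contact_force: [-0.3, -0.1, -2.1]
gripper_width: 0.126
-0.10683615418273167 -9.73680590469944e-05
```

View pics/top8.png

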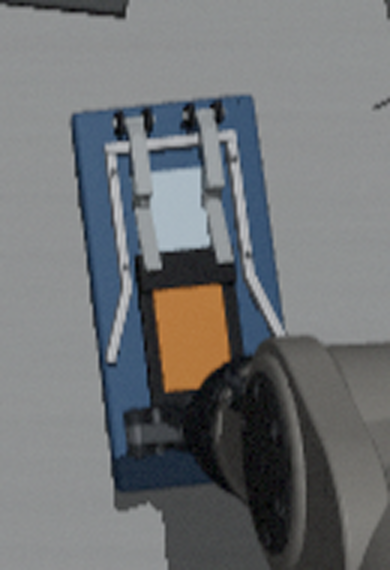

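```bash
python3 -m jog '-0.006 0 0 0 0 0 0; -0.012 0 0 0 0 0 0; -0.018 0 0 0 0 0 0;  -0.024 0 0 0 0 0 0; -0.024 0 0 0 0 0 0'
python3 - <<'E'
from h import *
c=cam("top"); save(c,"top9.png",(320,140,450,330),3)
S=np.load("/tmp/st.npy"); O=S[:2];ax=S[2:];ay=np.array([-ax[1],ax[0]]);t=status.get_obs()["eef_pos"][:2]-O;print(t@ax,t@ay)
E
```

```text
t: 8.3
eef_pos: [0.5057, -0.0217, 0.0362]
tool_rot: [-0.008, -0.045, 0.999, -0.0]
contact_force: [-18.6, -1.3, 20.0]
gripper_width: 0.133
-0.09123783496949657 -0.0005915360443673965
```

View pics/top9.png

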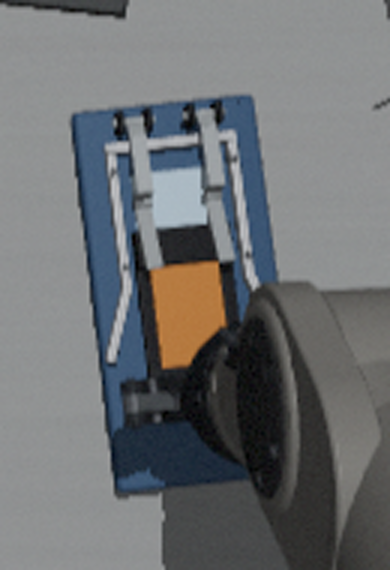

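```bash
python3 -m jog '0 0 0 0 0 0 0;0 0 0 0 0 0 0'
python3 - <<'E'
from h import *
S=np.load("/tmp/st.npy"); O=S[:2];ax=S[2:];ay=np.array([-ax[1],ax[0]]);o=status.get_obs();t=o["eef_pos"][:2]-O;print(t@ax,t@ay,o["torque"].round(2),o["joint_vel"].round(3))
save(cam("scene"),"scene9.png",(260,200,420,360),3.6)
E
```

```text
t: 8.55
eef_pos: [0.5061, -0.0217, 0.0362]
tool_rot: [-0.008, -0.045, 0.999, -0.0]
contact_force: [-21.7, -2.1, 26.8]
gripper_width: 0.133
-0.09124238588892075 -0.0005516673980133695 [-0.4   4.81  0.01] [ 0.     0.001  0.     0.002  0.    -0.001 -0.002]
```

View pics/scene9.png

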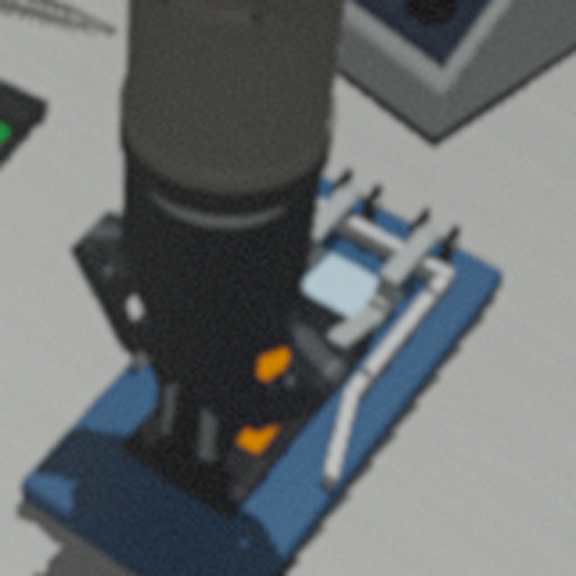

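```bash
python3 -m jog '0.004 0 -0.0005 0 0 0 0;0.009 0 -0.0005 0 0 0 0;0.011 0 -0.0005 0 0 0 0;0.011 0 -0.0005 0 0 0 0'
python3 - <<'E'
from h import *
S=np.load("/tmp/st.npy"); O=S[:2];ax=S[2:];ay=np.array([-ax[1],ax[0]]);o=status.get_obs();t=o["eef_pos"][:2]-O;print(t@ax,t@ay,o["torque"].round(2),o["joint_vel"].round(3))
save(cam("scene"),"scene10.png",(260,200,420,360),3.6)
c=cam("top"); save(c,"top10.png",(320,140,450,330),3)
E
```

```text
t: 9.0
eef_pos: [0.5028, -0.0215, 0.037]
tool_rot: [-0.001, -0.046, 0.999, 0.0]
contact_force: [-1.8, 0.1, -3.3]
gripper_width: 0.128
-0.09454939661341244 -6.909897201632467e-05 [-0.08  0.76 -0.02] [-0.002  0.001 -0.    -0.006  0.     0.01  -0.001]
```

View pics/top10.png

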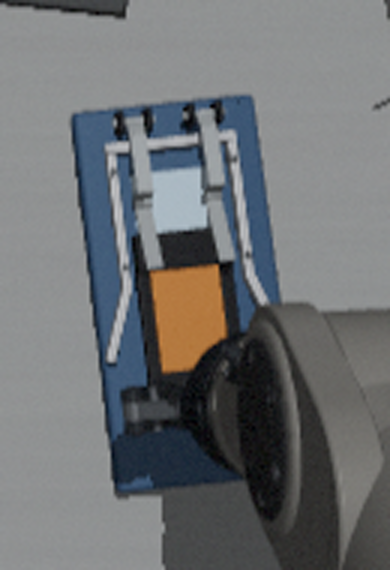

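View pics/scene10.png

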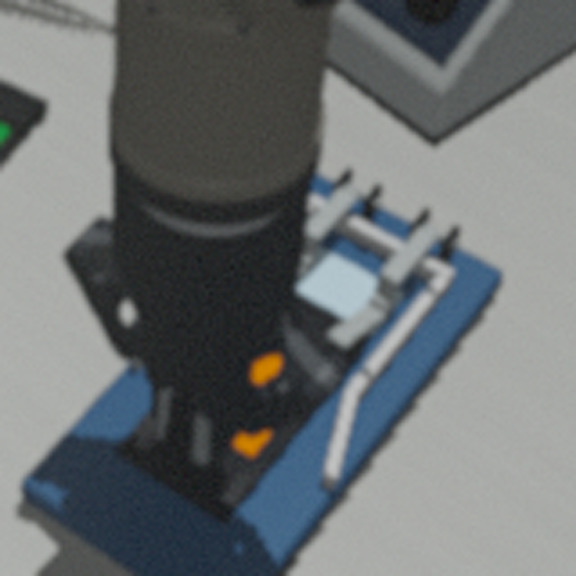

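```bash
python3 -m jog '-0.002 0 -0.0004 0 -0.5 0 0;-0.004 0 -0.0004 0 -0.5 0 0;-0.006 0 -0.0004 0 -0.5 0 0;-0.008 0 -0.0004 0 -0.5 0 0'
python3 - <<'E'
from h import *
S=np.load("/tmp/st.npy"); O=S[:2];ax=S[2:];ay=np.array([-ax[1],ax[0]]);o=status.get_obs();t=o["eef_pos"][:2]-O;print(t@ax,t@ay,o["torque"].round(2),o["joint_vel"].round(3))
E
```

```text
t: 9.5
eef_pos: [0.5107, -0.0208, 0.0374]
tool_rot: [0.004, -0.046, 0.999, 0.0]
contact_force: [-4.2, -0.5, -4.2]
gripper_width: 0.134
-0.08662553895251751 -0.00015360834056374036 [-0.09  1.31 -0.02] [-0.001  0.024  0.002 -0.046  0.001  0.024 -0.001]
```

```bash
python3 -m jog '-0.002 0 0 0 0 0 0;-0.004 0 0 0 0 0 0;-0.006 0 0 0 0 0 0;-0.008 0 0 0 0 0 0;-0.010 0 0 0 0 0 0'
python3 - <<'E'
from h import *
S=np.load("/tmp/st.npy"); O=S[:2];ax=S[2:];ay=np.array([-ax[1],ax[0]]);o=status.get_obs();t=o["eef_pos"][:2]-O;print(t@ax,t@ay,o["torque"].round(2),o["joint_vel"].round(3))
save(cam("scene"),"scene11.png",(260,200,420,360),3.6)
c=cam("top"); save(c,"top11.png",(320,140,450,330),3)
E
```

```text
t: 10.0
eef_pos: [0.5203, -0.02, 0.0375]
tool_rot: [0.003, -0.046, 0.999, 0.0]
contact_force: [-7.0, -0.5, -2.5]
gripper_width: 0.131
-0.07703430973891814 -0.00014867096487989934 [-0.17  1.99  0.02] [-0.002  0.021  0.002 -0.043 -0.001  0.032  0.001]
```

View pics/top11.png

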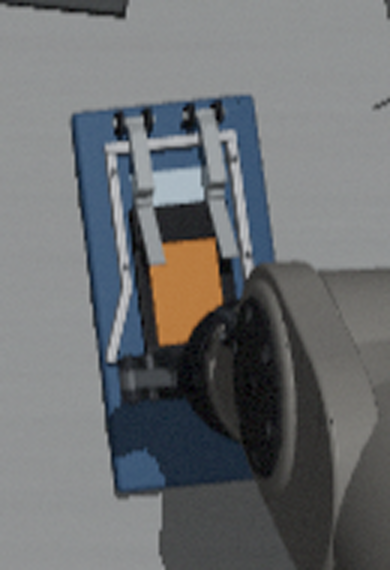

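View pics/scene11.png

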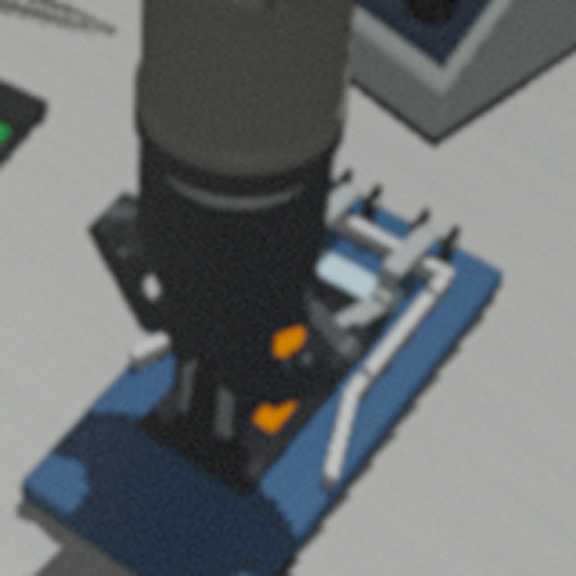

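```bash
python3 -m jog '-0.0025 0 0 0 0 0 0;-0.005 0 0 0 0 0 0;-0.0075 0 0 0 0 0 0;-0.010 0 0 0 0 0 0;-0.012 0 0 0 0 0 0'
python3 - <<'E'
from h import *
S=np.load("/tmp/st.npy"); O=S[:2];ax=S[2:];ay=np.array([-ax[1],ax[0]]);o=status.get_obs();t=o["eef_pos"][:2]-O;print(t@ax,t@ay,o["torque"].round(2),o["joint_vel"].round(3))
E
```

```text
t: 10.6
eef_pos: [0.5338, -0.0187, 0.0379]
tool_rot: [0.005, -0.046, 0.999, 0.0]
contact_force: [-3.5, -0.1, -6.6]
gripper_width: 0.129
-0.06344887427624213 -0.00012931571560075104 [-0.13  1.17  0.02] [-0.002  0.024 -0.    -0.046  0.     0.025  0.001]
```

```bash
python3 -m jog '-0.0025 0 0.0002 0 0.2 0 0;-0.005 0 0.0002 0 0.2 0 0;-0.0075 0 0.0002 0 0.2 0 0;-0.010 0 0.0002 0 0.2 0 0;-0.012 0 0.0002 0 0.2 0 0'
python3 - <<'E'
from h import *
S=np.load("/tmp/st.npy"); O=S[:2];ax=S[2:];ay=np.array([-ax[1],ax[0]]);o=status.get_obs();t=o["eef_pos"][:2]-O;print(t@ax,t@ay,o["torque"].round(2),o["joint_vel"].round(3))
save(cam("scene"),"scene12.png",(260,200,420,360),3.6)
c=cam("top"); save(c,"top12.png",(320,140,450,330),3)
E
```

```text
t: 11.1
eef_pos: [0.5454, -0.0177, 0.0378]
tool_rot: [0.003, -0.046, 0.999, 0.0]
contact_force: [-3.7, -0.9, -5.0]
gripper_width: 0.132
-0.051755163522933904 -0.00020970615385290236 [-0.1   1.23 -0.07] [ 0.001  0.025 -0.    -0.044  0.001  0.022 -0.002]
```

View pics/top12.png

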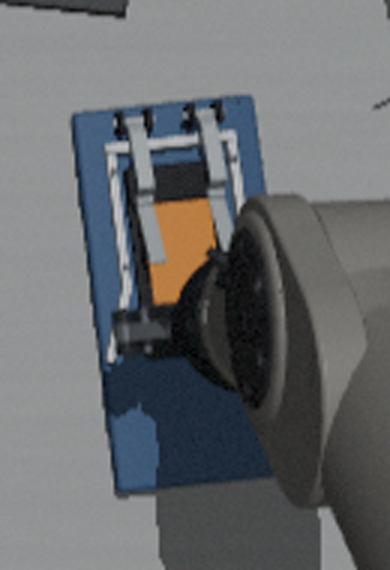

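View pics/scene12.png

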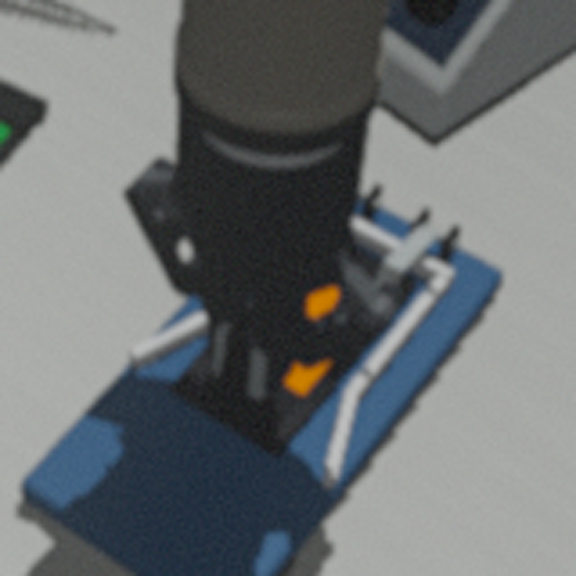

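```bash
python3 -m jog '-0.0025 0 0 0 0 0 0;-0.005 0 0 0 0 0 0;-0.0075 0 0 0 0 0 0;-0.0085 0 0 0 0 0 0;-0.0085 0 0 0 0 0 0'
python3 - <<'E'
from h import *
S=np.load("/tmp/st.npy"); O=S[:2];ax=S[2:];ay=np.array([-ax[1],ax[0]]);o=status.get_obs();t=o["eef_pos"][:2]-O;print(t@ax,t@ay,o["torque"].round(2),o["joint_vel"].round(3))
c=cam("top"); save(c,"top13.png",(340,160,420,270),5)
E
```

```text
t: 11.7
eef_pos: [0.5544, -0.0168, 0.0381]
tool_rot: [0.003, -0.046, 0.999, 0.0]
contact_force: [-0.3, -0.4, -5.5]
gripper_width: 0.129
-0.04272326988046006 -0.00017216987999131832 [-0.05  0.36 -0.04] [-0.    -0.004 -0.001  0.003 -0.001 -0.004  0.   ]
```

View pics/top13.png

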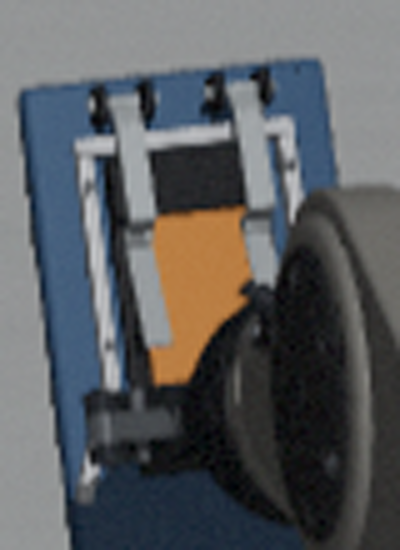

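```bash
python3 -m jog '-0.001 0 0.0002 0 0 0 0;-0.002 0 0.0004 0 0 0 0;-0.003 0 0.0004 0 0 0 0;-0.004 0 0.0004 0 0 0 0;-0.005 0 0.0004 0 0 0 0'
python3 - <<'E'
from h import *
S=np.load("/tmp/st.npy"); O=S[:2];ax=S[2:];ay=np.array([-ax[1],ax[0]]);o=status.get_obs();t=o["eef_pos"][:2]-O;print(t@ax,t@ay,o["torque"].round(2),o["joint_vel"].round(3))
c=cam("top"); save(c,"top14.png",(340,160,420,270),5)
E
```

```text
t: 12.25
eef_pos: [0.5561, -0.0168, 0.0371]
tool_rot: [0.0, -0.045, 0.999, 0.0]
contact_force: [-11.0, -0.7, 3.0]
gripper_width: 0.128
-0.041032125551786605 -0.00035197342468055813 [-0.08  2.11  0.05] [ 0.     0.01   0.    -0.015  0.001  0.025  0.   ]
```

View pics/top14.png

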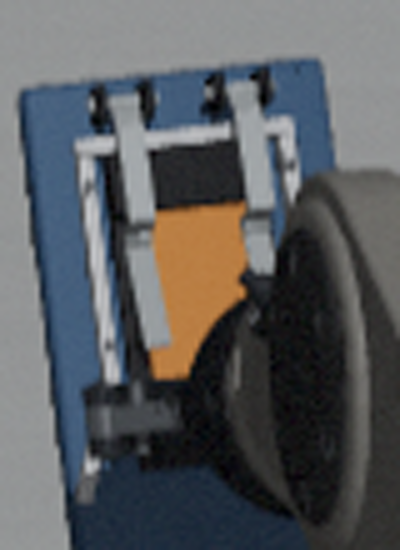

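```bash
python3 -m jog '-0.001 0 -0.0002 0 -0.2 0 0;-0.003 0 -0.0002 0 -0.2 0 0;-0.003 0 -0.0002 0 -0.2 0 0'
python3 - <<'E'
from h import *
S=np.load("/tmp/st.npy"); O=S[:2];ax=S[2:];ay=np.array([-ax[1],ax[0]]);o=status.get_obs();t=o["eef_pos"][:2]-O;print(t@ax,t@ay,o["torque"].round(2))
E
```

```text
t: 12.6
eef_pos: [0.5561, -0.0169, 0.0369]
tool_rot: [-0.001, -0.045, 0.999, 0.0]
contact_force: [-16.8, -1.3, 7.7]
gripper_width: 0.13
-0.04104580731763478 -0.0004280214373339924 [-0.16  3.06  0.15]
```

```bash
python3 -m jog '0.002 0 0 0 0 0 0;0.004 0 0 0 0 0 0;0.005 0 0 0 0 0 0'
```

```text
t: 12.9
eef_pos: [0.5563, -0.0168, 0.0376]
tool_rot: [0.004, -0.046, 0.999, 0.0]
contact_force: [-0.6, -0.7, -5.8]
gripper_width: 0.127
```

```bash
python3 -m jog '0 0 0.0003 0 0.3 0 0;0 0 0.0003 0 0.3 0 0;0 0 0.0003 0 0.3 0 0.02; 0 0 0.0003 0 0.3 0 0.035; 0 0 0.0003 0 0.3 0 0.035'
python3 -m jog '0 0 0 0 0 0 0.035; 0 0 0 0 0 0 0.035'
```

```text
t: 13.4
eef_pos: [0.5583, -0.0164, 0.0381]
tool_rot: [0.003, -0.046, 0.999, 0.0]
contact_force: [0.5, 0.7, 0.3]
gripper_width: 0.415
t: 13.6
eef_pos: [0.5571, -0.0166, 0.0376]
tool_rot: [0.002, -0.046, 0.999, 0.0]
contact_force: [1.1, 0.8, 0.0]
gripper_width: 0.41
```

```bash
python3 -m jog '0 0 -0.01 0 0 0 0.035; 0 0 -0.03 0 0 0 0.035; 0 0 -0.06 0 0 0 0.035; 0 0 -0.10 0 0 0 0.035; 0 0 -0.14 0 0 0 0.035'
python3 -m jog '0.0 0.04 -0.02 0 0 0 0.035; 0 0.08 -0.04 0 0 0 0.035; 0 0.12 -0.05 0 0 0 0.035; 0 0.16 -0.05 0 0 0 0.035; 0 0.2 -0.05 0 0 0 0.035'
python3 - <<'E'
from h import *
save(cam("scene"),"scene15.png",(260,220,420,380),3.6)
c=cam("top"); save(c,"top15.png",(335,160,430,310),3.8)
E
```

```text
t: 14.1
eef_pos: [0.5557, -0.0168, 0.1793]
tool_rot: [0.002, -0.046, 0.999, 0.0]
contact_force: [0.7, -0.7, 0.7]
gripper_width: 0.411
t: 14.6
eef_pos: [0.5376, 0.184, 0.229]
tool_rot: [0.003, -0.045, 0.999, 0.0]
contact_force: [1.3, 0.3, 0.4]
gripper_width: 0.408
```

View pics/top15.png

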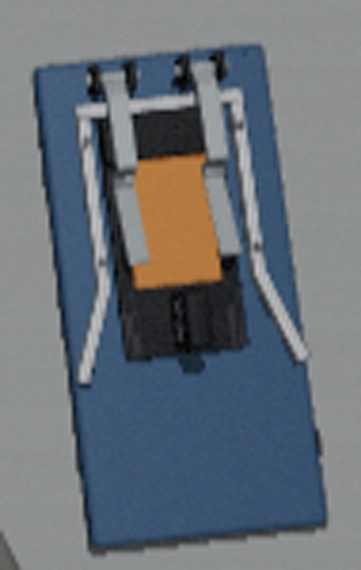

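View pics/scene15.png

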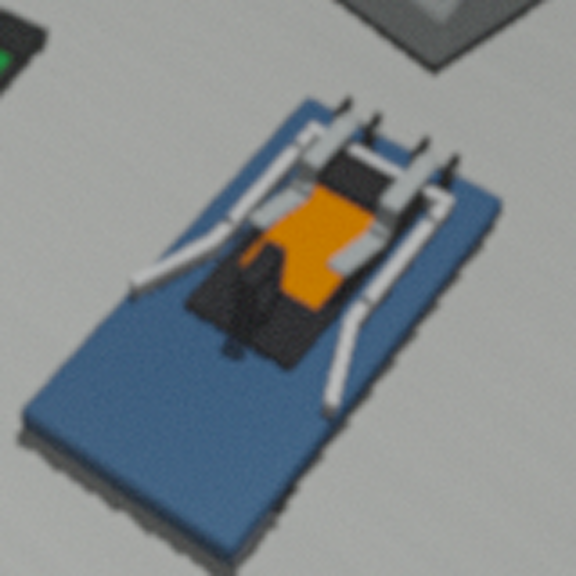

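Run:
```python
from h import *
c=cam("scene"); b=c["image"][:,:,::-1]; a=cv2.imread("pics/scene0.png")
f=lambda i:cv2.resize(np.ascontiguousarray(i[240:310,320:400]),None,fx=4.9,fy=4.9,interpolation=cv2.INTER_CUBIC)
cv2.imwrite("pics/cmp.png",np.hstack([f(a),f(b)]))
S=np.load("/tmp/st.npy"); O=S[:2];ax=S[2:];ay=np.array([-ax[1],ax[0]])
for y in(.022,-.022):
  for lab,z in(("z35",.018+.017),("+5.7",.018+.0227),("+19",.018+.036)):
    print(y,lab,proj(c,[[*(O-.018*ax+y*ay),z]]).round(1), ((proj(c,[[*(O-.018*ax+y*ay),z]])-[320,240])*4.9).round(0))
t=cam("top"); q=(np.array([[106,112],[213,108],[247,345],[127,361]],float)+.5)/3.8-.5+[335,160]
for z,p in((.023,q[2:]),): m=ray(t,p,z)[:,:2]-O; print("rear corners",np.c_[m@ax,m@ay].round(4))
q2=(np.array([[137,158],[205,153]],float)+.5)/3.8-.5+[335,160]; m=ray(t,q2,.03)[:,:2]-O; print("bar rear",np.c_[m@ax,m@ay].round(4))
q3=(np.array([[136,112],[196,107]],float)+.5)/3.8-.5+[335,160]; m=ray(t,q3,.03)[:,:2]-O; print("bar front/stop",np.c_[m@ax,m@ay].round(4))
```

```text
0.022 z35 [[328.6 284. ]] [[ 42. 216.]]
0.022 +5.7 [[328.8 281.9]] [[ 43. 205.]]
0.022 +19 [[329.3 276.9]] [[ 46. 181.]]
-0.022 z35 [[350.8 296.9]] [[151. 279.]]
-0.022 +5.7 [[351.1 294.8]] [[152. 269.]]
-0.022 +19 [[351.8 289.8]] [[156. 244.]]
rear corners [[-0.0592 -0.0287]
 [-0.061   0.0302]]
bar rear [[ 0.037   0.0144]
 [ 0.0359 -0.0188]]
bar front/stop [[ 0.0596  0.0121]
 [ 0.059  -0.0173]]
```

View pics/cmp.png

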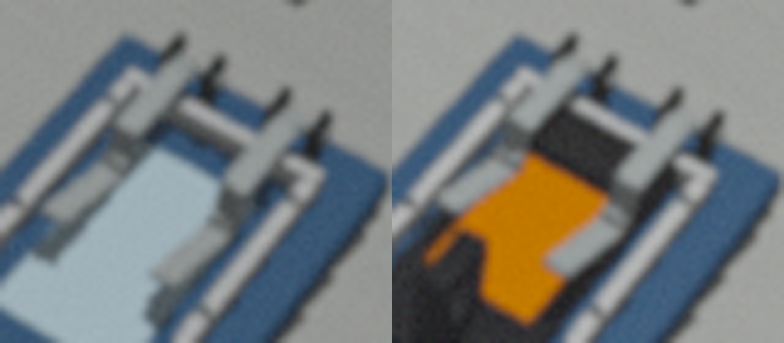

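```bash
python3 -m jog '0 0 0 0 0 0 0.035; 0 0 0 0 0 0 0.035'; python3 -c "
from station import workorder; print(workorder.hand_in())"
```

```text
t: 15.0
eef_pos: [0.538, 0.1808, 0.2275]
tool_rot: [0.002, -0.044, 0.999, -0.0]
contact_force: [-0.2, 0.0, 0.6]
gripper_width: 0.415
the job is handed in; nothing more can be done
None
```

The amber filter is loaded in the stage with its bar under and past both clips, home against the end stop. I let go of it and handed the job in at about 15 s of the 42 s. I gripped it by the fin, laid it flat on the bed with its origin about 100 mm short of home, then slid it in bar first.

- **Jam on the way in:** The first push stuck on the clip ramps at about 22 N along the channel and 27 N upward, because the nose was pressing on the bed. I backed off, raised the nose about half a degree and pushed again. The clips then rode up at 4 to 7 N.
- **Snap and stop:** The push force fell to about 0 once the clips passed the bar. Pushing on to 17 N against the end stop gave no further movement.
- **Position after letting go:** The bar's front edge measured about 59 mm in the stage frame (60 expected), its rear edge about 36.5 mm (36) and the filter's rear end about -60 mm (-60).
- **Clips:** The left clip's tail sits about 15 px (in the enlarged view) higher than when the channel was empty. I expected about 11 px snapped down and 35 px still riding on the bar, so I read it as snapped. The right clip looks the same, but I did not measure its rise. These are picture estimates, since the clip joint angles cannot be read.
- **Disagreement:** Before loading, the clip tails measured 4 to 6 mm farther back than the stated x = -15 mm. I left this unexplained, as the end positions agree with the given sizes.

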